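# Empty the spent sample discs by tipping the tray over the waste box rim

### The arm

A 7-joint arm with a two-finger parallel gripper is mounted at the origin on the work surface. World frame = base frame: x ahead of the robot, y to its left, z up, the work surface at z = 0. Lengths are in m, angles in rad, forces in N, time in s.
With the tool pointing down it reaches from about 0.425 to 0.925 m from the base axis. Payload 6.8 kg.
Tool frame: the origin (TCP) lies midway between the tips of the shut fingers; the grasp point (between the pads) lies 19 mm behind it; z points along the fingers, y is the line along which they close (so a half turn about z gives the same grasp; the last joint's range is limited). The gripper opens to 85 mm and grips with 20 to 120 N. Pads are 22 mm wide; open, the fingers measure 114 mm over their backs; the gripper's body (76 mm by 85 mm) begins 54 mm behind the grasp point. The pads swing forward as they close: fully open they stand 13 mm farther back than shut.
Start: joints at [1.217, 0.477, 0.022, 1.555, -0.011, 1.109, -0.083], TCP at [0.164, -0.655, 0.231] pointing down, gripper open.
Joint ranges: [-2.96, 2.96], [-0.34, 2.1], [-1.41, 1.46], [0.24, 2.44], [-1.37, 4.51], [0.17, 1.92], [-2.96, 2.96]. Speed limits (rad/s): [2.39, 2.39, 3.14, 3.14, 3.14, 3.14, 3.14].

### API

Orientations are given as a unit quaternion [w, x, y, z].
In Python, from station import bot, eyes, ticket gives the robot as it stands.
- The arm moves only by the shell command python3 -m crank 'ROWS' [FORCE]. ROWS is text: rows parted by semicolons, each of 7 numbers parted by spaces: the shift along the tool's x, y, z in units of 0.5 m (1.0 is 0.5 m), then the turn, a rotation vector about the tool's x, y, z in units of 180 degrees (1.0 is 180 degrees), then the closure, from 0 (fully open) to 1 (shut). A call has 1 to 20 rows; each row is the pose to reach, as a shift and turn from the pose commanded when the call began, along the tool's axes at that moment, turning the shorter way round; what a row does not reach only later rows make up. A row lasts 1/10 s, in which the tool goes at most 50 mm and 8.59 degrees, less where a joint would pass 70% of its speed; a pose out of reach is approached as far as the arm can. A call with a number of a shift or a turn outside -1 to 1 is refused whole. A call with a gripper value outside its range is refused whole. The fingers move at their own pace and stop on an object; FORCE is the grip in N (left out, the last holds). Time passes only in rows, so rows that repeat a pose let the fingers close. It gives the time, the measured TCP pose, the force, the opening and the grip force at its end, in the units of the state.
- bot.get_obs(): the state, without advancing time (a new reading comes with each control period).
- eyes.read_camera(name): name is "scene" or "top" or "wrist"; returns a dict with "image" (384x512x3 uint8, red, green, blue), "K" (3x3 intrinsics, pixels), "R" (3x3) and "t" (3): a world point X has camera coordinates R X + t. Camera axes: x right, y down, z forward; pixel columns grow to the right and rows downward; lengths in m; the calibration is good to about 2 mm. A picture is of the moment at which its call begins. There is no depth.
- ticket.hand_in(): hands the job in; it is judged then, once.
The state is a dict: "t": time; "q": joint angles; "joint_vel": joint speeds; "joint_torque": joint torques, N m; "eef_pos": TCP position; "tool_rot": TCP orientation; "contact_force": force on the tool from outside, world axes, zero at the start; "torque": the same for the moment, N m; "gripper_width": opening from 0.0 (shut) to 1.0 (fully open); "grasp_force": force on a finger pad.
Only numpy, scipy, OpenCV 4.12 (cv2) and the standard library are available. Lean on these libraries where they do the work, as an engineer would, in place of code of your own. Each camera call takes 0.05 s, during which the arm holds its last target. There are 200 camera calls.

### The job

Empty the aluminium sample tray into the grey waste box: lift the tray by its leaning handle with both discs aboard, rest its open end on the box's low front wall so that the rib under the tray hooks over the outside of that wall, and tip the tray up about this rim, still hooked, until both discs have slid into the box. Then set the empty tray back, standing flat on the black rubber mat, and let go. Drop no disc on the bench and leave the jar, the steel cylinder and the mouse where they are.

Things in the scene. Friction and masses are not known exactly. Their poses are not given: they have to be found in the camera images.
- tray: Loose aluminium tray, 76 wide (x) x 180 long (y) mm, 0.25-0.5 kg. Origin: centre of its underside at foot level; z up, +y to its open pouring end (y = 90; no wall). Other walls 4 thick, tops z = 42; floor z = 12 to 16 mm. Stands on two full-width cross ribs 12 tall: hook rib (y = 59 to 65) and rear foot (y = -75 to -69). Two side posts carry a flat handle plate across it
- tray_hook (a point): On the tray: the middle of the inner corner between the front face of the hook rib and the underside of the floor, tray frame (0, 65, 12) mm; axes as the tray's. The box rim belongs in this corner
- tray_handle (a point): Centre of the handle plate, tray frame (0, -26.4, 85.1) mm; axes as the tray's. Plate 76 (along x) x 10 thick x 40 mm tall, leaning 20 degrees to the rear (-y): its up direction is (0, -0.342, 0.940), its thickness direction (0, 0.940, 0.342) in the tray frame. Grip it across its thickness; the discs' tops are about 30 mm below it
- bin: Grey plastic waste box, open top, fixed to the bench, outside 170 (x) x 200 (y) mm, walls and floor 5 mm. Origin at the centre of its underside. Its front wall, on the -y side, is low (top at 85 mm); the other three walls are 120 mm tall
- bin_rim (a point): Middle of the top outer edge of the box's low front wall, box frame (0, -100, 85) mm; axes as the box's: +y into the box, x along the rim. The wall is 5 mm thick (y = 0 to 5 mm from this point)
- disc_a: Plain dark steel sample disc, 60 mm diameter, 20 mm thick, 0.1-0.21 kg, loose in the rear half of the tray. Origin at the centre of one flat face, z along its axis. It slides on the tray floor only when the tray is tipped 26 to 36 degrees or more; at 60 degrees it slides out fast
- disc_b: The same kind of disc, in the front half of the tray
- disc_a_center (a point): Centre of disc_a
- disc_b_center (a point): Centre of disc_b
- mat: Black rubber mat, fixed flat on the bench, 180 (x) x 240 (y) x 3 mm thick. Origin at the centre of its underside. The tray starts on it
- jar: Bystander: white plastic jar, 54 mm diameter, 110 mm tall, loose, origin under its centre
- standard: Bystander: small steel cylinder, 44 mm diameter, 40 mm tall, standing loose, origin under its centre
- mouse: Bystander: black computer mouse, about 100 x 60 x 33 mm, loose, origin near the centre of its underside
Mind the look-alikes: they are no part of the job. There is more than one size of the tray; the job needs the middle-sized.

How it is judged:
On the way, in this order (a step that is already met when the one before it is completed fails the run):
1. The tray rests on the low front wall with its rib hooked outside it, still about level (under 24 degrees), both discs aboard (x of tray_hook in the frame of bin_rim between -0.045 and 0.045 m and y of tray_hook in the frame of bin_rim between -0.02 and 0.02 m and z of tray_hook in the frame of bin_rim between -0.02 and 0.02 m and angle between tray's own z axis and vertical below 0.42 rad and contact force between tray and bin above 0.3 N and x of disc_a_center in the frame of tray between -0.036 and 0.036 m and y of disc_a_center in the frame of tray between -0.09 and 0.095 m and z of disc_a_center in the frame of tray between 0.015 and 0.06 m and x of disc_b_center in the frame of tray between -0.036 and 0.036 m and y of disc_b_center in the frame of tray between -0.09 and 0.095 m and z of disc_b_center in the frame of tray between 0.015 and 0.06 m), for 0.1 s.
2. Tipped up by more than 23 degrees and still hooked within 20 mm of the rim, with both discs slid into the box (x of tray_hook in the frame of bin_rim between -0.045 and 0.045 m and y of tray_hook in the frame of bin_rim between -0.02 and 0.02 m and z of tray_hook in the frame of bin_rim between -0.02 and 0.02 m and angle between tray's own z axis and vertical above 0.4 rad and x of disc_a_center in the frame of bin between -0.08 and 0.08 m and y of disc_a_center in the frame of bin between -0.095 and 0.095 m and z of disc_a_center in the frame of bin between 0.005 and 0.08 m and x of disc_b_center in the frame of bin between -0.08 and 0.08 m and y of disc_b_center in the frame of bin between -0.095 and 0.095 m and z of disc_b_center in the frame of bin between 0.005 and 0.08 m), for 0.1 s.
At the end, for the whole second after the job is handed in: Both discs lie at rest inside the waste box, below its rims; the empty tray stands flat (within 4 mm and 0.06 rad) and at rest on the mat, its centre within 55 mm of the mat's centre along each of the mat's axes; it is let go (x of disc_a_center in the frame of bin between -0.08 and 0.08 m and y of disc_a_center in the frame of bin between -0.095 and 0.095 m and z of disc_a_center in the frame of bin between 0.005 and 0.08 m and x of disc_b_center in the frame of bin between -0.08 and 0.08 m and y of disc_b_center in the frame of bin between -0.095 and 0.095 m and z of disc_b_center in the frame of bin between 0.005 and 0.08 m and x of tray in the frame of mat between -0.055 and 0.055 m and y of tray in the frame of mat between -0.055 and 0.055 m and height (world z) of tray below 0.007 m and angle between tray's own z axis and vertical below 0.06 rad and linear speed of tray below 0.02 m/s and linear speed of each of disc_a, disc_b below 0.03 m/s); the robot touches nothing.
It fails at once if A disc lies on the bench outside the box ((height (world z) of disc_a_center below 0.022 m and not (x of disc_a_center in the frame of bin between -0.08 and 0.08 m and y of disc_a_center in the frame of bin between -0.095 and 0.095 m and z of disc_a_center in the frame of bin between 0.005 and 0.08 m)) or (height (world z) of disc_b_center below 0.022 m and not (x of disc_b_center in the frame of bin between -0.08 and 0.08 m and y of disc_b_center in the frame of bin between -0.095 and 0.095 m and z of disc_b_center in the frame of bin between 0.005 and 0.08 m))).
It fails at once if The jar, the steel cylinder or the mouse is shifted by more than 25 mm (distance of any of jar, standard, mouse from where it was at the start of the episode above 0.025 m).
It also fails if it takes over 61 s, if anything falls off the work surface, if the arm or the gripper's body presses on something with over 40 N, if the wrist force passes 120 N, or if a joint passes its speed limit or range.

## Working session

There is one attempt and no reset: what is moved stays moved. The work goes in short steps, Python scripts to look and compute and a shell command to move; the robot and the scene stay as the last step left them, time stands still between calls to the robot, and variables do not carry over. Pictures are saved under pics/ and viewed, at most 10 in all, crops included, and the job is handed in when it is done.

```bash
mkdir -p pics; ls
python3 - <<'E'
from station import bot,eyes,ticket
import cv2,numpy as np
o=bot.get_obs();print({k:np.round(v,3).tolist() for k,v in o.items()})
ims=[]
for n in("scene","top"):
    c=eyes.read_camera(n);cv2.imwrite(f'pics/{n}.png',c['image'][:,:,::-1]);print(n,np.round(c['K'],1).tolist(),np.round(c['R'],3).tolist(),np.round(c['t'],3).tolist())
    np.savez(f'{n}.npz',**c)
E
```

```text
pics
{'t': 0.0, 'q': [1.217, 0.478, 0.022, 1.556, -0.011, 1.109, -0.083], 'joint_vel': [0.0, -0.0, -0.0, 0.0, -0.001, -0.001, 0.001], 'joint_torque': [0.001, -59.644, 1.608, -28.119, 0.012, 0.009, -0.0], 'eef_pos': [0.164, -0.654, 0.23], 'tool_rot': [-0.001, 0.992, 0.123, -0.0], 'contact_force': [0.406, -0.58, 0.599], 'torque': [-0.01, -0.04, 0.03], 'grasp_force': 0.0, 'gripper_width': 1.001}
scene [[369.2, 0.0, 261.5], [0.0, 369.2, 190.8], [0.0, 0.0, 1.0]] [[0.145, 0.989, 0.009], [0.841, -0.119, -0.527], [-0.521, 0.084, -0.85]] [0.053, -0.41, 1.494]
top [[445.9, 0.0, 258.7], [0.0, 445.9, 189.1], [0.0, 0.0, 1.0]] [[0.001, -1.0, 0.009], [-0.984, -0.002, -0.176], [0.176, -0.009, -0.984]] [-0.148, 0.563, 1.16]
```

View pics/scene.png

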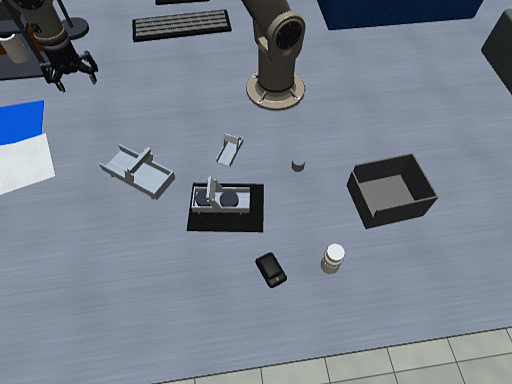

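View pics/top.png

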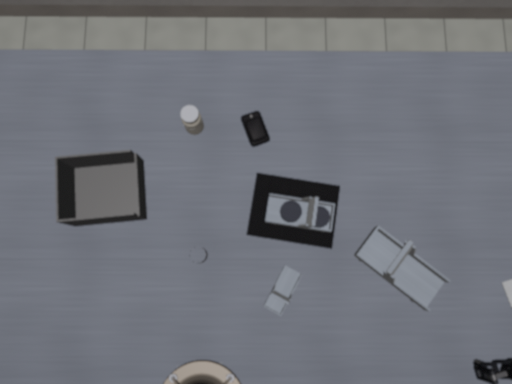

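The picks that could be mistaken for the tray are the large one at top (400,268) / scene (138,170), the small one at top (283,290) / scene (231,149), and the one on the mat holding both discs at top (300,212) / scene (221,198). The one on the mat is middle-sized and holds the discs, so I choose it. The box is at top (100,188), with its low wall on the right, facing the tray. One close crop will check this.

Run:
```python
import cv2,numpy as np
T=cv2.imread('pics/top.png');S=cv2.imread('pics/scene.png')
def crop(I,x,y,w,h,s):
    return cv2.resize(I[y:y+h,x:x+w],None,fx=s,fy=s,interpolation=cv2.INTER_CUBIC)
o=np.zeros((600,800,3),np.uint8)
o[:300,:400]=crop(T,245,165,100,75,4)   # px = 245+u/4, 165+v/4
o[:300,400:]=crop(T,50,145,100,75,4)[:, :400]
o[300:,:400]=crop(S,180,168,100,75,4)
o[300:,400:]=crop(S,340,148,100,75,4)
for x in range(0,800,40): cv2.line(o,(x,0),(x,4),(0,255,255),1);cv2.line(o,(x,300),(x,304),(0,255,255),1)
for y in range(0,600,40): cv2.line(o,(0,y),(4,y),(0,255,255),1)
cv2.imwrite('pics/crop.png',o)
```

```text
(no output)
```

View pics/crop.png

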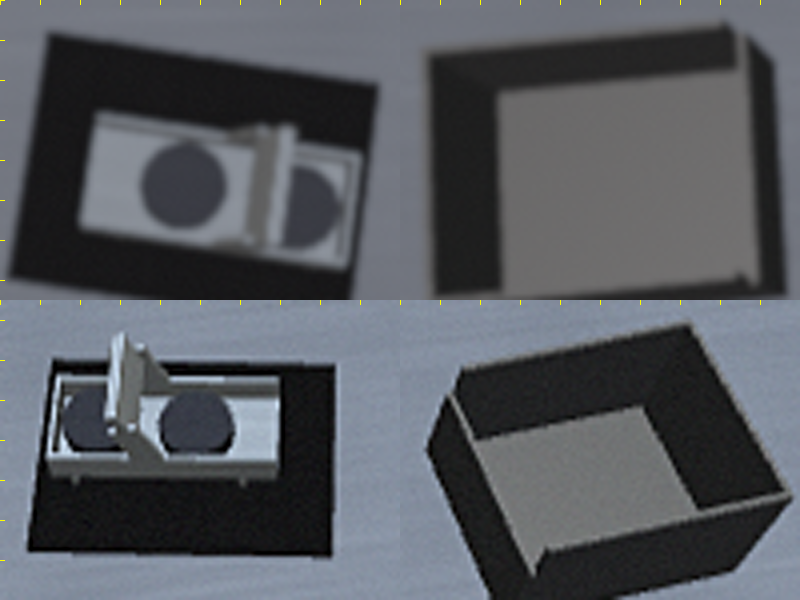

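The crop confirms it: the tray on the mat holds both discs, with its open end to the left at top crop (85,170) and the handle leaning right (rear). The box's low rim runs along top crop (748,35)-(760,287), facing the tray. Next I fit poses to these corners from both views, with the height left free as a check.

```bash
cat > h.py <<'E'
import numpy as np,cv2
from scipy.spatial.transform import Rotation as Ro
from scipy.optimize import least_squares
def proj(c,X):
    p=(c['K']@(c['R']@np.atleast_2d(X).T+np.array(c['t']).reshape(3,1))).T
    return p[:,:2]/p[:,2:]
def fit(obs,x0):  # obs: list of (cam, model pt mm, pixel)
    def tf(p,m): return Ro.from_euler('z',p[3]).apply(np.array(m)/1000)+p[:3]
    f=lambda p:np.concatenate([(proj(c,tf(p,m))[0]-u) for c,m,u in obs])
    r=least_squares(f,x0,loss='soft_l1',x_scale=[.1,.1,.1,.3]);return r.x,f(r.x).reshape(-1,2)
E
python3 - <<'E'
from h import *
T=np.load('top.npz');S=np.load('scene.npz')
for c in(T,S):print('cam',-c['R'].T@c['t'])
k=lambda x0,y0,u0,v0:(lambda u,v:np.array([x0+(u-u0)/4-.375,y0+(v-v0)/4-.375]))
a=k(245,165,0,0);b=k(50,145,400,0);c=k(180,168,0,300);d=k(340,148,400,300)
n=lambda h,t:None
def plate(x,s,t): # up s, thick t
    return (x,-26.4-.342*s+.94*t,85.1+.94*s+.342*t)
tray=[(T,(38,90,42),a(95,112)),(T,(-38,90,42),a(78,229)),(T,(38,-90,42),a(363,152)),(T,(-38,-90,42),a(348,269)),
(T,plate(38,20,5),a(277,126)),(T,plate(38,20,-5),a(297,128)),
(S,(38,90,42),c(280,463)),(S,(-38,90,42),c(280,378)),(S,(38,-90,42),c(47,459)),(S,(-38,-90,42),c(55,377)),
(S,plate(-38,20,-5),c(117,335)),(S,plate(38,20,-5),c(107,418))]
bx=[(T,(85,100,120),b(425,48)),(T,(85,-100,120),b(733,24)),(T,(85,-100,85),b(748,35)),(T,(-85,-100,85),b(760,287)),
(S,(85,100,120),d(790,495)),(S,(85,-100,120),d(546,551)),(S,(-85,-100,120),d(462,370)),(S,(-85,100,120),d(690,323)),(S,(85,-100,85),d(537,577)),(S,(-85,-100,85),d(447,396))]
mat=[(T,(90,120,3),a(48,32)),(T,(90,-120,3),a(378,85)),(T,(-90,120,3),a(10,275)),
(S,(-90,-120,3),c(52,359)),(S,(-90,120,3),c(335,366)),(S,(90,120,3),c(332,556)),(S,(90,-120,3),c(28,550))]
for nm,o in(('tray',tray),('box',bx),('mat',mat)):
    p,r=fit(o,[.55,-.1,0,0]);print(nm,np.round(p,4),'\n',np.round(r,1).tolist())
E
```

```text
cam [ 0.34961932 -0.13655593  1.24204121]
cam [ 1.11493838 -0.22690148  1.05250345]
tray [ 0.5019 -0.2574  0.0021 -0.1479] 
 [[0.2, 0.7], [0.4, -1.0], [-1.2, 0.5], [-0.8, -1.1], [0.9, -0.1], [-0.6, 0.1], [-0.4, -0.8], [0.0, -0.0], [0.2, -0.1], [0.6, -0.1], [-0.9, 0.0], [-0.4, 0.4]]
box [ 0.5604  0.274  -0.0065  0.0958] 
 [[-0.7, 0.4], [-0.4, -0.6], [-0.6, 0.1], [-0.6, -0.1], [0.5, 1.0], [-1.0, 0.8], [-1.5, -0.2], [-0.1, -0.3], [-1.9, -0.0], [-0.1, -0.3]]
mat [ 0.5129 -0.245  -0.0026 -0.1621] 
 [[-0.1, -0.4], [0.8, -0.1], [-1.2, 1.4], [0.1, 0.1], [0.1, -0.3], [0.0, 0.3], [-0.4, 0.4]]
```

Both fits hold up: the heights are near 0, and the sizes and reach are plausible. Next: a planning helper, the bystander positions, and the pregrasp target.

```bash
cat >> h.py <<'E'
TRAYW=lambda p,v:Ro.from_euler('z',p).apply(v)
def toolR(yaw,th=0): # tool orientation holding the tray at yaw, tipped th deg
    u=np.radians(20)
    M=np.array([[1,0,0],[0,-np.cos(u),-np.sin(u)],[0,np.sin(u),-np.cos(u)]]).T # columns x,y,z in tray frame
    M=np.array([[1,0,0],[0,-np.cos(u),np.sin(u)],[0,-np.sin(u),-np.cos(u)]])
    return Ro.from_euler('z',yaw)*Ro.from_euler('x',-th,degrees=True)*Ro.from_matrix(M)
def cur():
    from station import bot
    o=bot.get_obs();q=o['tool_rot'];return np.array(o['eef_pos']),Ro.from_quat([q[1],q[2],q[3],q[0]]),o
def delta(p,R,src=None):
    p0,R0,_=src or cur()
    s=R0.inv().apply(np.array(p)-p0)/.5;w=(R0.inv()*R).as_rotvec()/np.pi
    print('shift',np.round(s,4),'turn',np.round(w,4),'mm',round(500*np.linalg.norm(s)),'deg',round(180*np.linalg.norm(w),1))
def ray(c,uv,z):
    d=c['R'].T@np.linalg.inv(c['K'])@np.array([*uv,1]);C=-c['R'].T@c['t'];return C+d*(z-C[2])/d[2]
E
python3 - <<'E'
from h import *
T=np.load('top.npz')
for n,uv,z in(('jar',(190,114),.11),('std',(200,253),.04),('mouse',(255,128),.02),('big',(400,250),.1)):print(n,ray(T,uv,z).round(3))
H=np.array([.5019,-.2574,.003])+TRAYW(-.148,[0,-.0264,.0851]);R=toolR(-.148);z=R.as_matrix()[:,2]
print(H,R.as_matrix().round(2).tolist())
delta(H+z*(.016-.09),R)
E
```

```text
jar [0.755 0.036 0.11 ]
std [0.392 0.009 0.04 ]
mouse [ 0.746 -0.136  0.02 ]
big [ 0.398 -0.506  0.1  ]
[ 0.49800705 -0.28351139  0.0881    ] [[0.99, -0.14, 0.05], [-0.15, -0.93, 0.34], [0.0, -0.34, -0.94]]
shift [ 0.8088 -0.5096  0.1463] turn [0.1092 0.022  0.1241] mm 484 deg 30.0
```

```bash
python3 -m crank '0.03 -0.02 0 0.004 0.001 0.005 0.3; 0.08 -0.05 0 0.01 0.002 0.012 0.4; 0.14 -0.09 0 0.02 0.004 0.022 0.4; 0.2 -0.126 0 0.03 0.006 0.03 0.4; 0.26 -0.164 0 0.037 0.007 0.04 0.4; 0.32 -0.2 0 0.044 0.009 0.05 0.4; 0.38 -0.24 0 0.052 0.01 0.059 0.4; 0.44 -0.277 0 0.06 0.012 0.068 0.4; 0.5 -0.315 0.01 0.068 0.014 0.077 0.4; 0.56 -0.353 0.03 0.076 0.015 0.086 0.4; 0.62 -0.39 0.055 0.084 0.017 0.095 0.4; 0.68 -0.428 0.08 0.092 0.018 0.104 0.4; 0.73 -0.46 0.105 0.099 0.02 0.112 0.4; 0.77 -0.485 0.125 0.104 0.021 0.118 0.4; 0.795 -0.501 0.14 0.108 0.022 0.122 0.4; 0.809 -0.51 0.146 0.109 0.022 0.124 0.4; 0.809 -0.51 0.146 0.109 0.022 0.124 0.4; 0.809 -0.51 0.146 0.109 0.022 0.124 0.4' 40
python3 - <<'E'
from h import *
from station import eyes
c=eyes.read_camera('wrist');np.savez('w1.npz',**c);t=eyes.read_camera('top');s=eyes.read_camera('scene')
o=np.zeros((600,800,3),np.uint8)
o[:384,:512]=c['image'][:,:,::-1]
o[384:600,:400]=cv2.resize(t['image'][160:241,240:390,::-1],(400,216))
o[384:600,400:]=cv2.resize(s['image'][130:238,150:350,::-1],(400,216))
cv2.imwrite('pics/pre.png',o)
H=np.array([.5019,-.2574,.003])+TRAYW(-.148,[0,-.0264,.0851]);R=toolR(-.148)
for m in((38,.02,.005),(-38,.02,.005),(38,.02,-.005),(-38,.02,-.005)):
    P=H+TRAYW(-.148,np.array([m[0]/1000,-.342*m[1]+.94*m[2],.94*m[1]+.342*m[2]]));print(m,proj(c,P).round(1))
delta(H+R.as_matrix()[:,2]*.016,R)
E
```

```text
t: 1.9
eef_pos: [0.494, -0.3102, 0.1586]
tool_rot: [-0.172, 0.982, -0.073, 0.013]
contact_force: [0.1, -0.3, -0.7]
gripper_width: 0.602
grasp_force: 0.0
(38, 0.02, 0.005) [[249.8 156.2]]
(-38, 0.02, 0.005) [[250.9 265.9]]
(38, 0.02, -0.005) [[266.2 156.2]]
(-38, 0.02, -0.005) [[265.5 265.9]]
shift [-0.0005 -0.003   0.1835] turn [ 0.001  -0.0006 -0.0003] mm 92 deg 0.2
```

View pics/pre.png

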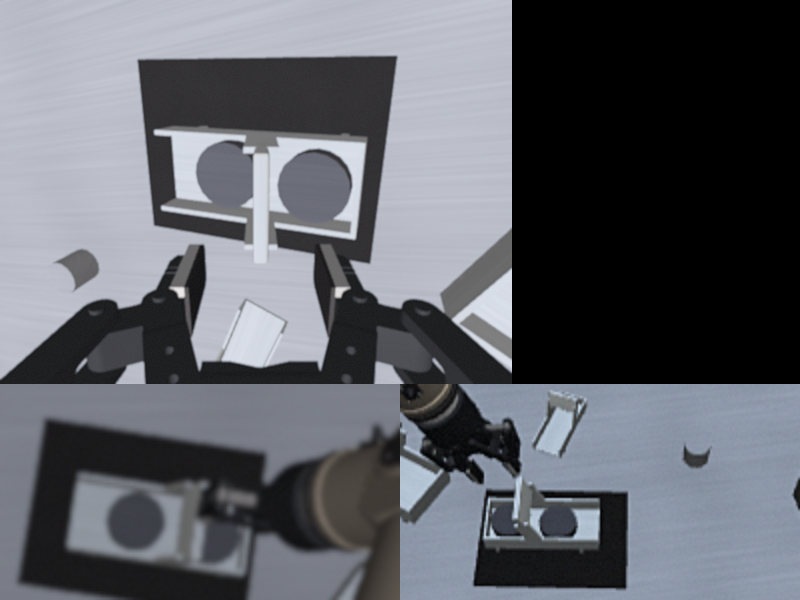

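The wrist view shows the plate at columns 253-269, rows 152-263. It sits midway between the pads and is within 3 px of the prediction, so I descend and grip.

```bash
python3 -m crank '0.001 0 0.02 0 0 0 0.4; 0.002 0 0.05 0 0 0 0.4; 0.003 0 0.08 0 0 0 0.4; 0.004 0 0.11 0 0 0 0.4; 0.004 0 0.14 0 0 0 0.4; 0.004 0 0.16 0 0 0 0.4; 0.004 0 0.175 0 0 0 0.4; 0.004 0 0.182 0 0 0 0.4; 0.004 0 0.182 0 0 0 0.4; 0.004 0 0.182 0 0 0 0.7; 0.004 0 0.182 0 0 0 1; 0.004 0 0.182 0 0 0 1; 0.004 0 0.182 0 0 0 1; 0.004 0 0.182 0 0 0 1; 0.004 0 0.182 0 0 0 1; 0.004 0 0.182 0 0 0 1' 80
python3 - <<'E'
from h import *
p,R,o=cur();z=R.as_matrix()[:,2]
print('grasp pt',p-.019*z,'handle est',(p-.016*z).round(4), 'ang',[np.round(a,2) for a in o['q']])
delta(p+[0,0,.14],R)
E
```

```text
t: 3.65
eef_pos: [0.5015, -0.2794, 0.0731]
tool_rot: [-0.172, 0.982, -0.073, 0.014]
contact_force: [0.4, -3.6, 1.4]
gripper_width: 0.104
grasp_force: 78.0
grasp pt [ 0.50047658 -0.2857433   0.09094825] handle est [ 0.5006 -0.2847  0.0881] ang [np.float64(0.68), np.float64(0.6), np.float64(-0.15), np.float64(1.81), np.float64(-0.3), np.float64(0.9), np.float64(-0.95)]
shift [ 0.0005 -0.095  -0.2634] turn [0. 0. 0.] mm 140 deg 0.0
```

```bash
python3 -m crank '0 -0.002 -0.005 0 0 0 1; 0 -0.005 -0.014 0 0 0 1; 0 -0.01 -0.028 0 0 0 1; 0 -0.017 -0.047 0 0 0 1; 0 -0.025 -0.07 0 0 0 1; 0 -0.034 -0.094 0 0 0 1; 0 -0.043 -0.119 0 0 0 1; 0 -0.052 -0.144 0 0 0 1; 0 -0.061 -0.169 0 0 0 1; 0 -0.069 -0.192 0 0 0 1; 0 -0.077 -0.213 0 0 0 1; 0 -0.083 -0.23 0 0 0 1; 0 -0.088 -0.244 0 0 0 1; 0 -0.092 -0.255 0 0 0 1; 0 -0.094 -0.261 0 0 0 1; 0 -0.095 -0.263 0 0 0 1; 0 -0.095 -0.263 0 0 0 1' 80
python3 - <<'E'
from h import *
p,R,o=cur();z=R.as_matrix()[:,2]
h=.019-.0032 # TCP beyond handle centre
yaw=.0958
rim=np.array([.5604,.274,.085])+TRAYW(yaw,[0,-.1,0]);print('rim',rim)
def tgt(hy,hz,th=0):
    v=Ro.from_euler('x',-th,degrees=True).apply([0,-.0914,.0731])
    Rt=toolR(yaw,th);return rim+TRAYW(yaw,np.array([0,hy,hz])+v)+Rt.as_matrix()[:,2]*h,Rt
P,Rt=tgt(-.008,.045);print('pre',P);delta(P,Rt)
E
```

```text
t: 5.35
eef_pos: [0.5009, -0.2786, 0.2124]
tool_rot: [-0.172, 0.982, -0.073, 0.013]
contact_force: [-0.3, 0.6, -6.0]
gripper_width: 0.104
grasp_force: 77.8
rim [0.56996535 0.17445853 0.085     ]
pre [0.57895641 0.08089345 0.18825286]
shift [ 0.0484 -0.674   0.2952] turn [ 0.0006 -0.0266 -0.0729] mm 369 deg 14.0
```

```bash
python3 -m crank '0.0005 -0.007 0.003 0 0 -0.001 1; 0.0015 -0.02 0.009 0 -0.001 -0.002 1; 0.003 -0.04 0.018 0 -0.002 -0.004 1; 0.005 -0.067 0.03 0 -0.003 -0.007 1; 0.007 -0.1 0.044 0 -0.004 -0.011 1; 0.01 -0.14 0.062 0 -0.006 -0.015 1; 0.013 -0.182 0.08 0 -0.007 -0.02 1; 0.016 -0.224 0.098 0 -0.009 -0.024 1; 0.019 -0.27 0.118 0 -0.011 -0.029 1; 0.023 -0.317 0.139 0 -0.012 -0.034 1; 0.026 -0.364 0.16 0 -0.014 -0.039 1; 0.03 -0.411 0.18 0 -0.016 -0.044 1; 0.033 -0.458 0.2 0 -0.018 -0.05 1; 0.036 -0.505 0.221 0 -0.02 -0.055 1; 0.04 -0.552 0.242 0 -0.022 -0.06 1; 0.043 -0.594 0.26 0 -0.023 -0.064 1; 0.045 -0.627 0.275 0 -0.025 -0.068 1; 0.047 -0.654 0.286 0 -0.026 -0.071 1; 0.048 -0.668 0.293 0 -0.0265 -0.0725 1; 0.0484 -0.674 0.295 0 -0.0266 -0.073 1'
python3 - <<'E'
from h import *
from station import eyes
cs={n:eyes.read_camera(n) for n in('top','scene','wrist')}
o=np.zeros((600,800,3),np.uint8)
o[:300,:400]=cv2.resize(cs['top']['image'][145:235,130-85:250-85,::-1],(400,300),interpolation=2)
o[:300,400:]=cv2.resize(cs['scene']['image'][140:230,315:435,::-1],(400,300),interpolation=2)
o[300:,:400]=cv2.resize(cs['wrist']['image'][:,:,::-1],(400,300))
o[300:,400:]=cv2.resize(cs['scene']['image'][110:260,250:450,::-1],(400,300),interpolation=2)
cv2.imwrite('pics/hook.png',o)
for n in cs:np.savez('k_'+n,**cs[n])
p,R,ob=cur();print(p,np.round(ob['q'],2))
E
```

```text
t: 7.35
eef_pos: [0.579, 0.0815, 0.1883]
tool_rot: [-0.172, 0.984, 0.048, -0.008]
contact_force: [-1.0, -0.2, -6.7]
gripper_width: 0.102
grasp_force: 78.0
[0.57910967 0.07978737 0.188359  ] [ 0.2   0.43 -0.32  1.81 -0.27  0.95 -1.42]
```

View pics/hook.png

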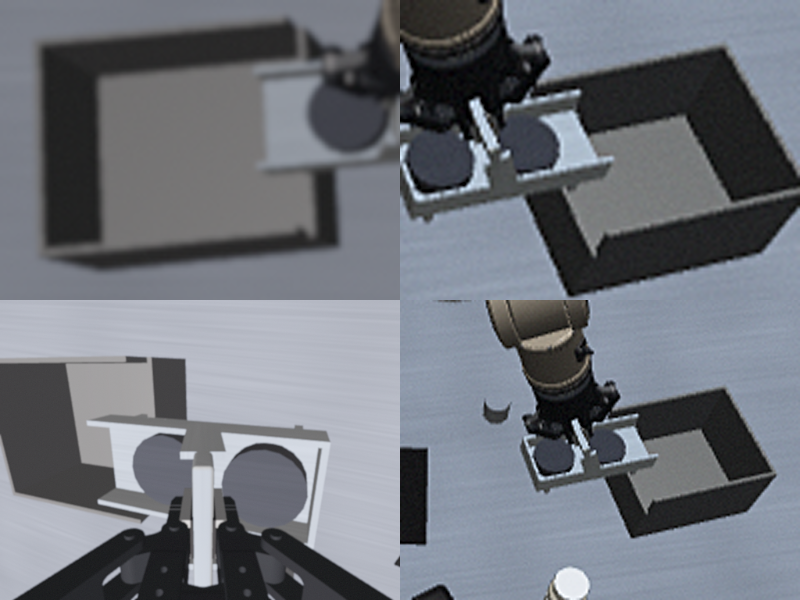

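Both discs are aboard. The tray's front corners are at top crop (255,66) and (260,170), and scene crop (612,157) and (582,92). I check these against the expected tray pose and compute the lowering.

```bash
cat >> h.py <<'E'
h=.0158; yaw=.0958
rim=np.array([.5604,.274,.085])+TRAYW(yaw,[0,-.1,0])
def tgt(hy,hz,th=0):
    v=Ro.from_euler('x',-th,degrees=True).apply([0,-.0914,.0731])
    Rt=toolR(yaw,th);return rim+TRAYW(yaw,np.array([0,hy,hz])+v)+Rt.as_matrix()[:,2]*h,Rt
def hook(): # hook in rim frame from tool pose (mm), and tip angle
    p,R,o=cur();H=p-R.as_matrix()[:,2]*h;B=R*toolR(0).inv()
    hk=H+B.apply([0,.0914,-.0731]);return (Ro.from_euler('z',-yaw).apply(hk-rim)*1000).round(1),B.as_euler('ZYX',degrees=True).round(1),o
E
python3 - <<'E'
from h import *
T=np.load('k_top.npz');S=np.load('k_scene.npz')
k=lambda x0,y0,u0:(lambda u,v:np.array([x0+(u-u0)*.3-.35,y0+v*.3-.35]))
a=k(45,145,0);b=k(315,140,400)
obs=[(T,(38,90,42),a(255,66)),(T,(-38,90,42),a(260,170)),(S,(38,90,42),b(612,157)),(S,(-38,90,42),b(582,92)),(S,(38,-90,42),b(413,216))]
p,r=fit(obs,[.58,.1,.12,.1]);print(p.round(4),r.round(1).tolist())
hk=p[:3]+TRAYW(p[3],[0,.065,.012]);print('hook rel rim cam',(Ro.from_euler('z',-yaw).apply(hk-rim)*1000).round(1),'by tool',hook()[:2])
for n,(hy,hz) in {'down1':(-.004,.012),'down2':(-.004,-.002)}.items():
    P,Rt=tgt(hy,hz);delta(P,Rt)
E
```

```text
[0.5774 0.1027 0.1157 0.1206] [[-0.1, 0.5], [0.4, -0.7], [0.4, 1.3], [-1.5, -0.1], [1.1, -2.4]]
hook rel rim cam [-1.1 -7.2 42.7] by tool (array([ 0.1, -9.3, 44.9]), array([ 5.4,  0. , -0.2]))
shift [-0.0001  0.0129  0.0658] turn [ 0.0009 -0.0001 -0.0003] mm 33 deg 0.2
shift [-0.0001  0.0224  0.0921] turn [ 0.0009 -0.0001 -0.0003] mm 47 deg 0.2
```

```bash
python3 -m crank '0 0.001 0.005 0 0 0 1; 0 0.003 0.015 0 0 0 1; 0 0.005 0.027 0 0 0 1; 0 0.008 0.04 0 0 0 1; 0 0.011 0.052 0 0 0 1; 0 0.013 0.063 0 0 0 1; 0 0.0155 0.072 0 0 0 1; 0 0.018 0.079 0 0 0 1; 0 0.02 0.085 0 0 0 1; 0 0.021 0.088 0 0 0 1; 0 0.021 0.088 0 0 0 1'
python3 - <<'E'
from h import *
hk,e,o=hook();print(hk,e,np.round(o['contact_force'],1),np.round(o['torque'],2))
E
```

```text
t: 8.6
eef_pos: [0.5786, 0.0858, 0.1435]
tool_rot: [-0.172, 0.984, 0.047, -0.008]
contact_force: [-0.3, -0.4, -5.8]
gripper_width: 0.103
grasp_force: 78.0
[ 0.1 -3.2  0.1] [ 5.5 -0.  -0.1] [-0.3 -0.4 -5.8] [-1.   -0.06  0.01]
```

```bash
python3 -m crank '0 0.0007 0.002 0 0 0 1; 0 0.0014 0.004 0 0 0 1; 0 0.002 0.0056 0 0 0 1; 0 0.0027 0.0075 0 0 0 1; 0 0.0027 0.0075 0 0 0 1; 0 0.0027 0.0075 0 0 0 1'
python3 - <<'E'
from h import *
hk,e,o=hook();print(hk,e,np.round(o['contact_force'],1),np.round(o['torque'],2))
E
```

```text
t: 9.2
eef_pos: [0.5793, 0.0849, 0.1422]
tool_rot: [-0.172, 0.984, 0.047, -0.007]
contact_force: [-6.4, -7.9, 14.8]
gripper_width: 0.1
grasp_force: 80.9
[ 0.9 -4.2 -1.3] [ 5.5 -0.1 -0.1] [-6.4 -7.9 14.8] [0.16 1.71 0.96]
```

Run:
```python
from h import *
src=cur()
for th in range(4,53,4):
    t=np.radians(th);s=5*np.cos(t)+1.5
    hy=5-s*np.cos(t);hz=s*np.sin(t)
    P,Rt=tgt((hy-4.2-.3)/1000,(hz-1.3+1.2)/1000,th);print(th,end=' ');delta(P,Rt,src)
```

```text
4 shift [-0.0015 -0.0094 -0.0121] turn [-0.0215 -0.0005  0.    ] mm 8 deg 3.9
8 shift [-0.0015 -0.0224 -0.0201] turn [-0.0437 -0.0005  0.    ] mm 15 deg 7.9
12 shift [-0.0014 -0.036  -0.0272] turn [-0.066  -0.0005 -0.    ] mm 23 deg 11.9
16 shift [-0.0014 -0.0501 -0.0333] turn [-0.0882 -0.0005 -0.    ] mm 30 deg 15.9
20 shift [-0.0014 -0.0646 -0.0383] turn [-1.104e-01 -5.000e-04 -1.000e-04] mm 38 deg 19.9
24 shift [-0.0014 -0.0794 -0.0423] turn [-1.326e-01 -5.000e-04 -1.000e-04] mm 45 deg 23.9
28 shift [-0.0014 -0.0945 -0.0452] turn [-1.549e-01 -5.000e-04 -1.000e-04] mm 52 deg 27.9
32 shift [-0.0014 -0.1098 -0.0469] turn [-1.771e-01 -5.000e-04 -1.000e-04] mm 60 deg 31.9
36 shift [-0.0014 -0.1251 -0.0476] turn [-1.993e-01 -5.000e-04 -1.000e-04] mm 67 deg 35.9
40 shift [-0.0014 -0.1405 -0.0471] turn [-2.215e-01 -5.000e-04 -2.000e-04] mm 74 deg 39.9
44 shift [-0.0014 -0.1558 -0.0456] turn [-2.437e-01 -5.000e-04 -2.000e-04] mm 81 deg 43.9
48 shift [-0.0014 -0.1709 -0.0429] turn [-2.66e-01 -5.00e-04 -2.00e-04] mm 88 deg 47.9
52 shift [-0.0014 -0.1858 -0.0391] turn [-2.882e-01 -5.000e-04 -2.000e-04] mm 95 deg 51.9
```

```bash
python3 -m crank '0 -0.005 -0.01 -0.008 0 0 1; 0 -0.011 -0.017 -0.0215 0 0 1; 0 -0.024 -0.025 -0.0437 0 0 1; 0 -0.038 -0.032 -0.066 0 0 1; 0 -0.052 -0.038 -0.0882 0 0 1; 0 -0.067 -0.043 -0.1104 0 0 1; 0 -0.081 -0.047 -0.1326 0 0 1; 0 -0.0965 -0.05 -0.1549 0 0 1; 0 -0.112 -0.052 -0.1771 0 0 1; 0 -0.127 -0.0525 -0.1993 0 0 1; 0 -0.1425 -0.052 -0.2215 0 0 1; 0 -0.15 -0.0515 -0.233 0 0 1; 0 -0.158 -0.0505 -0.2437 0 0 1; 0 -0.158 -0.0505 -0.2437 0 0 1; 0 -0.158 -0.0505 -0.2437 0 0 1; 0 -0.158 -0.0505 -0.2437 0 0 1; 0 -0.158 -0.0505 -0.2437 0 0 1; 0 -0.158 -0.0505 -0.2437 0 0 1'
python3 - <<'E'
from h import *
from station import eyes
hk,e,ob=hook();print(hk,e,np.round(ob['contact_force'],1),np.round(ob['torque'],2),np.round(ob['q'],2))
cs={n:eyes.read_camera(n) for n in('top','scene')}
o=np.zeros((300,800,3),np.uint8)
o[:300,:400]=cv2.resize(cs['top']['image'][145:235,45:165,::-1],(400,300),interpolation=2)
o[:300,400:]=cv2.resize(cs['scene']['image'][130:235,310:450,::-1],(400,300),interpolation=2)
cv2.imwrite('pics/tip.png',o)
E
```

```text
t: 11.0
eef_pos: [0.5725, 0.1507, 0.1904]
tool_rot: [0.207, 0.977, 0.046, 0.01]
contact_force: [-0.2, -0.4, -2.8]
gripper_width: 0.111
grasp_force: 79.1
[ 0.3 -2.4  3.8] [  5.4  -0.  -44. ] [-0.2 -0.4 -2.8] [ 0.75  0.07 -0.01] [-0.51  0.47 -0.08  1.74  0.44  1.18 -2.28]
```

View pics/tip.png

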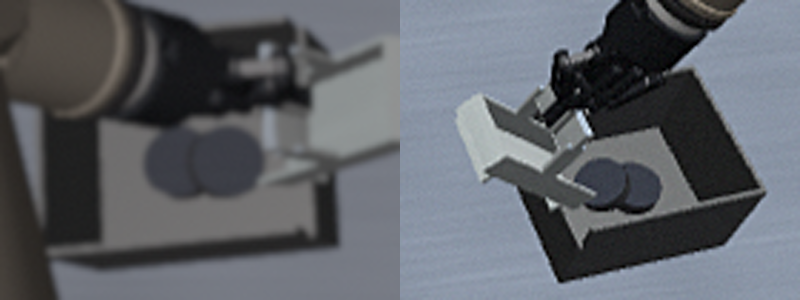

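Both discs lie in the box at scene crop (605,185) and (640,188), one leaning on the other, and the load dropped by about 3 N. Now I lift off and level the tray.

Run:
```python
from h import *
src=cur()
for a in((-.004,.07,44),(-.01,.075,33),(-.017,.08,22),(-.024,.08,11),(-.03,.08,0)): delta(*tgt(*a),src)
```

```text
shift [-0.0003  0.0571 -0.1198] turn [-0.0002 -0.0001 -0.0001] mm 66 deg 0.0
shift [-0.0002  0.102  -0.0978] turn [ 0.061  -0.0001 -0.0001] mm 71 deg 11.0
shift [-0.0002  0.1432 -0.0697] turn [ 1.221e-01 -1.000e-04 -1.000e-04] mm 80 deg 22.0
shift [-0.0002  0.1738 -0.0284] turn [ 1.832e-01 -1.000e-04 -1.000e-04] mm 88 deg 33.0
shift [-0.0002  0.1955  0.0148] turn [ 2.443e-01 -1.000e-04 -1.000e-04] mm 98 deg 44.0
```

```bash
python3 -m crank '0 0.004 -0.008 0 0 0 1; 0 0.012 -0.025 0 0 0 1; 0 0.024 -0.05 0 0 0 1; 0 0.038 -0.08 0 0 0 1; 0 0.051 -0.107 0 0 0 1; 0 0.061 -0.117 0.008 0 0 1; 0 0.08 -0.109 0.031 0 0 1; 0 0.102 -0.098 0.061 0 0 1; 0 0.123 -0.084 0.092 0 0 1; 0 0.143 -0.07 0.122 0 0 1; 0 0.159 -0.05 0.153 0 0 1; 0 0.174 -0.028 0.183 0 0 1; 0 0.185 -0.007 0.214 0 0 1; 0 0.193 0.01 0.237 0 0 1; 0 0.1955 0.0148 0.2443 0 0 1; 0 0.1955 0.0148 0.2443 0 0 1'
python3 - <<'E'
from h import *
hk,e,o=hook();print(hk,e,np.round(o['contact_force'],1))
M=np.array([.511,-.247,.003]);y=-.155   # mat centre, tray target
def mt(dz):
    Rt=toolR(y);return M+[0,0,dz]+TRAYW(y,[0,-.0264,.0851])+Rt.as_matrix()[:,2]*h,Rt
src=cur()
delta(*mt(.10),src);delta(*mt(.03),src)
E
```

```text
t: 12.7
eef_pos: [0.581, 0.0574, 0.2228]
tool_rot: [-0.173, 0.984, 0.046, -0.008]
contact_force: [0.5, -0.4, -2.0]
gripper_width: 0.104
grasp_force: 79.0
[  0.  -31.6  79.4] [ 5.3  0.  -0.1] [ 0.5 -0.4 -2. ]
shift [-0.2065  0.6297 -0.1227] turn [0.0004 0.0272 0.0742] mm 337 deg 14.2
shift [-0.2064  0.6774  0.0089] turn [0.0004 0.0272 0.0742] mm 354 deg 14.2
```

```bash
python3 -m crank '-0.002 0.006 -0.001 0 0 0.001 1; -0.006 0.019 -0.004 0 0.001 0.002 1; -0.014 0.044 -0.009 0 0.002 0.005 1; -0.027 0.082 -0.016 0 0.004 0.01 1; -0.041 0.126 -0.025 0 0.005 0.015 1; -0.056 0.17 -0.033 0 0.007 0.02 1; -0.072 0.22 -0.043 0 0.01 0.026 1; -0.089 0.27 -0.053 0 0.012 0.032 1; -0.105 0.32 -0.062 0 0.014 0.038 1; -0.121 0.37 -0.072 0 0.016 0.044 1; -0.138 0.42 -0.082 0 0.018 0.05 1; -0.154 0.47 -0.092 0 0.02 0.056 1; -0.169 0.515 -0.1 0 0.022 0.061 1; -0.182 0.555 -0.108 0 0.024 0.066 1; -0.193 0.59 -0.113 0 0.0255 0.07 1; -0.202 0.62 -0.105 0 0.0265 0.073 1; -0.206 0.638 -0.088 0 0.027 0.074 1; -0.2065 0.655 -0.052 0 0.0272 0.0742 1; -0.2065 0.667 -0.02 0 0.0272 0.0742 1; -0.2065 0.672 -0.005 0 0.0272 0.0742 1'
python3 - <<'E'
from h import *
M=np.array([.511,-.247,.003]);y=-.155
def mt(dz):
    Rt=toolR(y);return M+[0,0,dz]+TRAYW(y,[0,-.0264,.0851])+Rt.as_matrix()[:,2]*h,Rt
print(cur()[0],np.round(cur()[2]['contact_force'],1))
src=cur();delta(*mt(.004),src);delta(*mt(-.001),src)
E
```

```text
t: 14.7
eef_pos: [0.508, -0.2642, 0.1083]
tool_rot: [-0.174, 0.982, -0.074, 0.012]
contact_force: [-0.6, -0.4, -2.5]
gripper_width: 0.105
grasp_force: 79.1
[ 0.50798669 -0.26419926  0.10829277] [-0.6 -0.4 -2.5]
shift [0.0007 0.028  0.0559] turn [-0.0006  0.0011  0.001 ] mm 31 deg 0.3
shift [0.0008 0.0314 0.0653] turn [-0.0006  0.0011  0.001 ] mm 36 deg 0.3
```

```bash
python3 -m crank '0 0.003 0.006 0 0 0 1; 0 0.009 0.018 0 0 0 1; 0 0.015 0.031 0 0 0 1; 0 0.021 0.042 0 0 0 1; 0 0.025 0.05 0 0 0 1; 0 0.028 0.056 0 0 0 1; 0 0.029 0.059 0 0 0 1; 0 0.03 0.0615 0 0 0 1; 0 0.0305 0.0635 0 0 0 1; 0 0.0305 0.0635 0 0 0 1; 0 0.0305 0.0635 0 0 0 1'
```

```text
t: 15.8
eef_pos: [0.5084, -0.2691, 0.0757]
tool_rot: [-0.173, 0.982, -0.075, 0.014]
contact_force: [-0.5, 0.2, -2.2]
gripper_width: 0.105
grasp_force: 79.1
```

```bash
python3 -m crank '0 0.0007 0.002 0 0 0 1; 0 0.0014 0.0038 0 0 0 1; 0 0.002 0.0056 0 0 0 1; 0 0.002 0.0056 0 0 0 1; 0 0.002 0.0056 0 0 0 1'
```

```text
t: 16.3
eef_pos: [0.5084, -0.2692, 0.0731]
tool_rot: [-0.173, 0.982, -0.075, 0.014]
contact_force: [-1.9, 0.4, 4.3]
gripper_width: 0.102
grasp_force: 80.2
```

```bash
python3 -m crank '0 0 0 0 0 0 0.85; 0 0 0 0 0 0 0.7; 0 0 0 0 0 0 0.5; 0 0 0 0 0 0 0.4; 0 0 0 0 0 0 0.4; 0 0 0 0 0 0 0.4; 0 0 -0.01 0 0 0 0.4; 0 0 -0.03 0 0 0 0.4; 0 0 -0.06 0 0 0 0.4; 0 0 -0.1 0 0 0 0.4; 0 0 -0.15 0 0 0 0.4; 0 0 -0.2 0 0 0 0.4; 0 0 -0.25 0 0 0 0.4; 0 0 -0.3 0 0 0 0.4; 0 0 -0.34 0 0 0 0.4; 0 0 -0.36 0 0 0 0.4; 0 0 -0.36 0 0 0 0.4; 0 0 -0.36 0 0 0 0.4'
python3 - <<'E'
from h import *
from station import eyes
cs={n:eyes.read_camera(n) for n in('top','scene')}
for n in cs:np.savez('f_'+n,**cs[n])
o=np.zeros((600,800,3),np.uint8)
o[:300,:400]=cv2.resize(cs['top']['image'][165:240,245:345,::-1],(400,300),interpolation=2)
o[:300,400:]=cv2.resize(cs['top']['image'][145:235,45:165,::-1],(400,300),interpolation=2)
o[300:,:400]=cv2.resize(cs['scene']['image'][168:243,180:280,::-1],(400,300),interpolation=2)
o[300:,400:]=cv2.resize(cs['scene']['image'][130:280,250:450,::-1],(400,300),interpolation=2)
cv2.imwrite('pics/fin.png',o)
E
```

```text
t: 18.1
eef_pos: [0.4986, -0.3295, 0.2414]
tool_rot: [-0.173, 0.982, -0.075, 0.013]
contact_force: [-0.4, -0.6, -0.3]
gripper_width: 0.604
grasp_force: 0.0
```

View pics/fin.png

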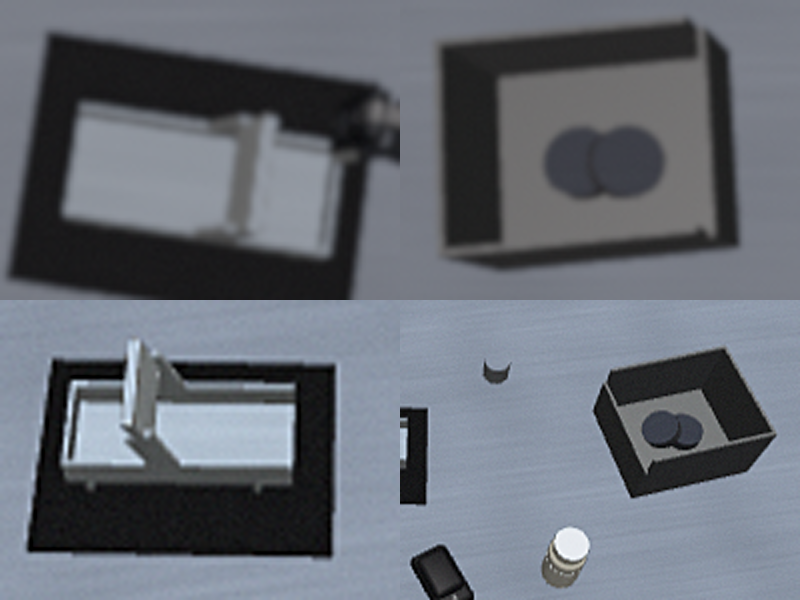

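The empty tray stands flat on the mat and well centred, at top crop (200,180). Both discs lie in the box at (585,162) and (627,162), and the jar, cylinder and mouse are where they were. The gripper is clear, so I hand in.

```bash
python3 -c "
from station import ticket
print(ticket.hand_in())"
```

```text
the job is handed in; nothing more can be done
None
```

I handed the job in at about 18 s: both discs are in the waste box, the empty tray stands flat on the mat and let go, and the jar, cylinder and mouse look unmoved; the hand-in gave no verdict.

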